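# Open the push-and-turn bottle in its block at the engravers' table

### The job

Stand the square capped bottle fully down in the square pocket of the wooden block, so that it cannot turn, then press its safety cap down, twist it anticlockwise until it is free and lift it off. Finish still holding the cap in the gripper, level, still and a hand's breadth above the bottle's mouth, with the bottle left upright and fully down in the block. Do not tip the bottle over on the way, and leave the other things on the table where they are.

Things in the scene. Friction and masses are not known exactly. Their poses are not given: they have to be found in the camera images.
- bottle: Brown plastic bottle, loose, 0.25 kg: square body 58 x 58 mm and 75 mm high with paper labels, then a round neck of 30 mm diameter up to 106 mm. Origin at the centre of its underside, z up, x and y square to its sides. It carries the cap, and when lifted by the closed cap it comes along with it, held firmly.
- cap: Black push-and-turn cap on the bottle, 30 g: twelve-sided, 52 mm across flats, 32 mm high, closed on top. Origin at the centre of its lower edge, z up; flats face along x and every 30 degrees from it. Closed, its origin is 85 mm above the bottle's underside, its axes parallel to the bottle's, and it cannot turn. Pressed 5 to 7 mm down and kept there, it turns anticlockwise seen from above.
- plunger (a joint): White spring disc in the mouth, under the cap: 0 m cap closed, 0.007 m cap fully pressed (hard stop), below 0 cap off. It pushes the cap up with 5 N closed, 10 N at 5 mm, 12 N at 7 mm.
- mouth (a point): Centre of the bottle's mouth, 106 mm above the centre of its underside. The cap passes its catch at 38 degrees of turn against the bottle, lifts straight off anywhere from 38 to 90 degrees, and meets a stop at 90; allow for the bottle's turning in the pocket.
- stand: Wooden bottle block fixed to the table: 106 x 106 mm, 35 mm high, with a square pocket 66 x 66 mm and 27 mm deep, open on top. Origin at the centre of its underside, x and y square to its sides. The bottle has 4 mm of play on each side, can turn about 9 degrees either way in it, and may stand in any of the four quarter turns.
- pocket (a point): Centre of the pocket's floor, 8 mm above the table; axes as the block's.
- punch_holder: Bystander: round wooden holder 72 mm across with steel punches, 120 mm high. Origin at the centre of its underside.
- jar: Bystander: round white jar, 72 mm across, 85 mm high. Origin at the centre of its underside.
- hammer: Bystander: hammer 240 mm long lying on the table. Origin under its middle, x along the handle towards the head.
- phone: Bystander: black phone 75 x 150 x 9 mm lying flat. Origin at the centre of its underside.
Mind the look-alikes: they are no part of the job. Of the things like the cap, leave any that is blue or pink; of the rest the smaller one is meant.

How it is judged (in metres and radians):
On the way, in this order (a step that is already met when the one before it is completed fails the run):
1. the bottle stands fully down in the block's pocket with its cap still on (horizontal distance between bottle and pocket below 0.009 m and z of bottle in the frame of pocket below 0.004 m and angle between bottle's own z axis and vertical below 0.08 rad and z of cap in the frame of bottle below 0.088 m), for 0.2 s.
2. with the bottle down in the block, the cap is pressed down at least 3 mm and turned past 17 degrees (horizontal distance between bottle and pocket below 0.009 m and z of bottle in the frame of pocket below 0.004 m and angle between bottle's own z axis and vertical below 0.08 rad and value of joint plunger above 0.003 m and angle between the x axis of cap and the x axis of bottle, either way round above 0.3 rad), for 0.02 s.
At the end, for the whole second after the job is handed in: Bottle upright (0.08 rad) and down in the pocket (within 4 mm of its floor, 9 mm of centre). Cap held in the fingers only, at rest, level within 0.3 rad, its lower edge 30 to 200 mm above the mouth and within 40 mm sideways (horizontal distance between bottle and pocket below 0.009 m and z of bottle in the frame of pocket below 0.004 m and angle between bottle's own z axis and vertical below 0.08 rad and z of cap in the frame of mouth between 0.03 and 0.2 m and horizontal distance between cap and mouth below 0.04 m and angle between cap's own z axis and vertical below 0.3 rad and contact force between cap and the fingers above 1 N and contact force between cap and bottle below 0.1 N and contact force between cap and stand below 0.1 N and linear speed of each of cap, bottle below 0.02 m/s); the arm keeps its last pose, push and grip.
It fails at once if the bottle is tipped over (angle between bottle's own z axis and vertical above 0.6 rad).
It fails at once if the punch holder is moved more than 30 mm (distance of punch_holder from where it was at the start of the episode above 0.03 m).
It fails at once if the jar is moved more than 30 mm (distance of jar from where it was at the start of the episode above 0.03 m).
It fails at once if the hammer is moved more than 30 mm (distance of hammer from where it was at the start of the episode above 0.03 m).
It fails at once if the phone is moved more than 30 mm (distance of phone from where it was at the start of the episode above 0.03 m).
It also fails if it takes over 48 s, if anything falls off the work surface, if the arm or the gripper's body presses on something with over 40 N, if the wrist force passes 120 N, or if a joint passes its speed limit or range.

### The arm

A 7-joint arm with a two-finger parallel gripper is mounted at the origin on the work surface. World frame = base frame: x ahead of the robot, y to its left, z up, the work surface at z = 0. Lengths are in mm, angles in rad, forces in N, time in s.
With the tool pointing down it reaches from about 350 to 900 mm from the base axis. Payload 8.1 kg.
Tool frame: the origin (TCP) lies at the very end of the fingers, on their centre line; the grasp point (between the pads) lies r.pinch_z behind it (r.pinch_z is the distance from the TCP to the grasp point, in mm); z points along the fingers, y is the line along which they close (so a half turn about z gives the same grasp; the last joint's range is limited). The gripper opens to 92 mm and grips with 3 to 60 N. Pads are 19 mm wide; open, the fingers measure 130 mm over their backs; the gripper's body (75 mm by 190 mm) begins 47 mm behind the grasp point.
Start: joints at [1.039, 0.434, 0.025, 1.573, -0.012, 1.134, -0.075], TCP at [259.841, -568.44, 226.742] pointing down, gripper open.
Joint ranges: [-2.62, 2.62], [-0.44, 2.09], [-1.27, 1.32], [0.08, 2.57], [-1.32, 4.46], [0.12, 2], [-2.74, 2.74]. Speed limits (rad/s): [2.22, 2.22, 3.01, 3.01, 3.14, 3.14, 3.14].

### API

Orientations are given as a unit quaternion [w, x, y, z].
In Python, from cell import r gives the robot as it stands. Calls block until the motion is done:
- r.move_ptp(position, orientation): joint-space move of the TCP to a pose.
- r.move_linear(position, max_speed=150, ori=None, threshold=None): straight line of the TCP; ori=None keeps the orientation; max_speed is the mean speed in mm/s. With threshold (N) it stops when the force on the tool has changed by that much, and returns True; else False.
- r.set_joints(angles): joint-space move.
- r.move_gripper(opening): finger opening in mm; the grip force is fixed at half the most; returns when the fingers have stopped.
- r.wait(seconds).
- r.solve_ik(position, orientation): joint angles nearest the present ones, or None.
- r.read_state(): the state.
- r.capture(name): name is "side" or "top"; returns a dict with "frame" (480x640x3 uint8, red, green, blue), "depth" (480x640 float32, mm along the optical axis (not along the pixel's ray), 0 where there is no reading), "fx", "fy", "cx", "cy" (pixels), "eye" and "rotation" of the camera in the world. Camera axes: x right, y down, z forward; pixel columns grow to the right and rows downward; lengths in mm; the calibration is good to about 2 mm. A picture is of the moment at which its call begins.
A pose or a line that the arm cannot do raises r.IKError and nothing moves.
- r.hand_in(): hands the job in; it is judged then, once.
The state is a dict: "time": time; "joints": joint angles; "joint_velocities": joint speeds; "tau": joint torques, N m; "tcp_pos": TCP position; "orientation": TCP orientation; "contact_force": force on the tool from outside, world axes, zero at the start; "wrist_torque": the same for the moment, N m; "grip_width": finger opening in mm; "finger_force": force on a finger pad.
Only numpy, scipy, OpenCV 4.12 (cv2) and the standard library are available. Lean on these libraries where they do the work, as an engineer would, in place of code of your own. Each camera call takes 0.05 s, during which the arm holds its last target. There are 200 camera calls.

## Working session

There is one attempt and no reset: what is moved stays moved. The work goes in short steps, each a Python script; the robot and the scene stay as the last script left them, time stands still between calls to the robot, and variables do not carry over. Pictures are saved under pics/ and viewed, at most 10 in all, crops included, and the job is handed in when it is done.

```bash
mkdir -p pics; ls
cat > h.py <<'E'
import numpy as np, cv2
from cell import r
def snap(n,f):
    c=r.capture(n); cv2.imwrite('pics/'+f+'.png',c['frame'][:,:,::-1]); np.savez('pics/'+f+'.npz',**{k:np.array(v) for k,v in c.items()}); return c
def pts(c):
    d=c['depth']; v,u=np.mgrid[:480,:640]
    P=np.dstack([(u-c['cx'])*d/c['fx'],(v-c['cy'])*d/c['fy'],d])
    return P@np.array(c['rotation']).T+np.array(c['eye'])
E
python3 - <<'E'
from h import *
for n in('top','side'):
    c=snap(n,n+'0'); print(n,c['eye'],c['rotation'],c['fx']); 
    P=pts(c); print(P[240,320],P[400,100])
s=r.read_state();print(s['time'],s['orientation'],s['tcp_pos'],r.pinch_z)
E
```

```text
pics
top [ 332.26637387   30.14847376 1402.85652229] [-0.06034626  0.70429907 -0.70320879  0.07627948] 562.1514705324272Traceback (most recent call last):
  File "<stdin>", line 4, in <module>
  File "h.py", line 8, in pts
    return P@np.array(c['rotation']).T+np.array(c['eye'])
           ~^~~~~~~~~~~~~~~~~~~~~~~~~~
ValueError: matmul: Input operand 1 has a mismatch in its core dimension 0, with gufunc signature (n?,k),(k,m?)->(n?,m?) (size 4 is different from 3)
```

```bash
sed -i 's/^from cell import r/from cell import r\nfrom scipy.spatial.transform import Rotation as R\ndef Q(q): return R.from_quat(np.roll(np.array(q,float),-1))/; s/np.array(c\[.rotation.\]).T/Q(c["rotation"]).as_matrix().T/' h.py
python3 - <<'E'
from h import *
for n in('top','side'):
    c=snap(n,n+'0'); print(n,c['eye'],Q(c['rotation']).as_matrix().round(2)); 
    P=pts(c); print(P[240,320],P[400,100])
s=r.read_state();print(s['time'],s['orientation'],s['tcp_pos'],r.pinch_z)
E
```

```text
top [ 332.26637387   30.14847376 1402.85652229] [[-0.   -0.98  0.19]
 [-1.   -0.   -0.02]
 [ 0.02 -0.19 -0.98]]
[595.80732082  -3.04793716  -0.66912879] [204.9435006  524.27601974  -5.84535653]
side [539.57684192 774.61771927 793.55536786] [[-1.   -0.02  0.04]
 [-0.04  0.66 -0.75]
 [-0.01 -0.75 -0.66]]
[575.78209817 -94.9278568   23.91695308] [1364.4159261   -84.20063754 -744.85974688]
0.15 [-5.68704184e-04  9.77113138e-01  2.12719424e-01 -1.94730504e-04] [ 259.64455361 -568.1034718   226.11791059] 18.8
```

View pics/top0.png

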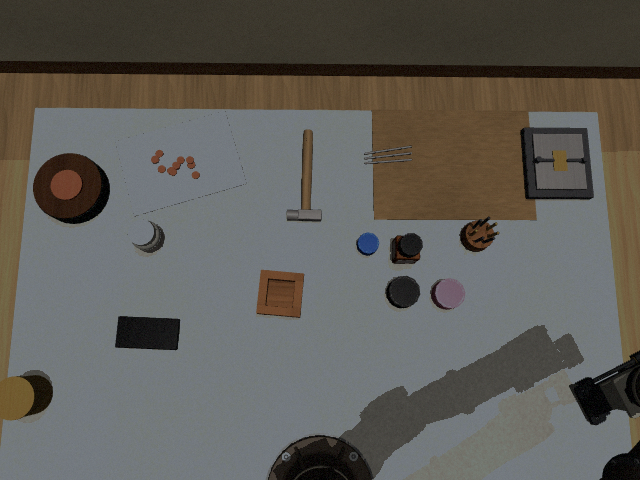

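View pics/side0.png

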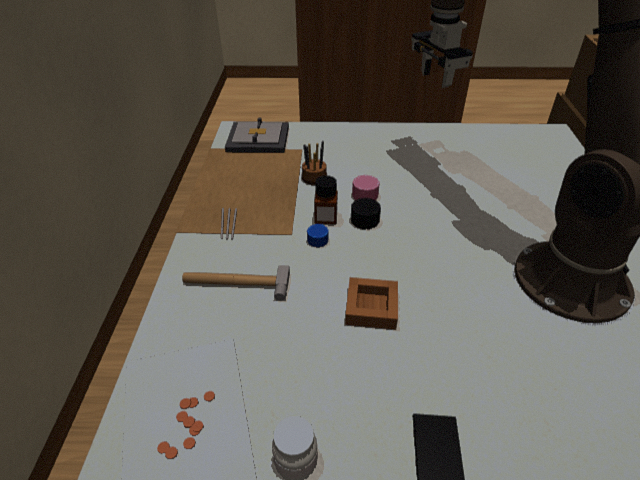

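Caps: blue (368,244), pink (449,293), large black (403,291), and a smaller black one on the bottle (410,243). The last fits: not blue or pink, the smaller black one, and on the square bottle. The block is at (281,293). Next come an enlarged crop to confirm and the measurements.

Run:
```python
from h import *
c=dict(np.load('pics/top0.npz')); P=pts(c); f=c['frame'][:,:,::-1]
a=cv2.resize(f[210:330,240:480],None,fx=3.3,fy=3.3,interpolation=cv2.INTER_CUBIC); cv2.imwrite('pics/crop.png',cv2.convertScaleAbs(a,alpha=1.8))
s=dict(np.load('pics/side0.npz')); S=pts(s)
def blob(P,lo,hi,zl,zh):
    m=(P[...,0]>lo[0])&(P[...,0]<hi[0])&(P[...,1]>lo[1])&(P[...,1]<hi[1])&(P[...,2]>zl)&(P[...,2]<zh); p=P[m]
    rc=cv2.minAreaRect(p[:,:2].astype(np.float32)); return len(p),p[:,2].mean().round(1),np.median(p[:,2]).round(1),np.round(rc[0],1),np.round(rc[1],1),round(rc[2],1)
x=P[243,410];print('cap px',x,'block',P[293,281],P[273,281],'holder',P[235,478])
for n,X in(('top',P),('side',S)):
    print(n,'cap',blob(X,x[:2]-60,x[:2]+60,110,125),'body',blob(X,x[:2]-60,x[:2]+60,15,70))
    b=P[293,281]; print('block',blob(X,b[:2]-80,b[:2]+80,28,42),'floor',blob(X,b[:2]-80,b[:2]+80,5,12))
    for k,(v,u) in dict(blue=(244,368),big=(291,403),pink=(293,449),hold=(235,478)).items():
        q=P[v,u]; print(k,blob(X,q[:2]-45,q[:2]+45,12,60 if k!='hold' else 150))
```

```text
cap px [ 566.84988766 -209.87769413  119.70141331] block [460.20262882  93.77677419   9.45426041] [506.50816203  93.15325756  36.46820509] holder [ 601.01645101 -393.33594766   46.17647648]
top cap (415, np.float64(118.2), np.float64(118.3), array([ 565.2, -212.6]), array([51.6, 53.4]), 31.0) body (161, np.float64(44.0), np.float64(44.0), array([ 551.9, -197.4]), array([78. , 39.5]), 42.8)
block (1181, np.float64(35.9), np.float64(36.0), array([458.4,  95.4]), array([106.1, 106.1]), 85.0) floor (740, np.float64(8.0), np.float64(7.9), array([461. ,  94.1]), array([157.9, 159. ]), 0.0)
blue (379, np.float64(32.3), np.float64(33.1), array([ 582.9, -121.3]), array([52. , 51.9]), 76.6)
big (832, np.float64(45.4), np.float64(46.5), array([ 461.5, -204.6]), array([74.1, 74.6]), 1.1)
pink (797, np.float64(43.4), np.float64(45.1), array([ 457.8, -315.4]), array([72.8, 72.4]), 73.9)
hold (842, np.float64(53.4), np.float64(47.1), array([ 602.8, -394.9]), array([71.7, 71.5]), 79.3)
side cap (261, np.float64(117.1), np.float64(117.7), array([ 565.2, -210.4]), array([52.2, 54.8]), 16.1) body (407, np.float64(42.7), np.float64(42.9), array([ 554.2, -195.2]), array([78.2, 41.1]), 37.3)
block (1375, np.float64(35.6), np.float64(36.0), array([458.9,  96.4]), array([110.6, 105.7]), 85.2) floor (596, np.float64(9.0), np.float64(9.2), array([478. , 110.7]), array([130.6, 105. ]), 7.4)
blue (376, np.float64(29.2), np.float64(32.3), array([ 582.9, -119.2]), array([52.3, 55.1]), 1.8)
big (720, np.float64(39.5), np.float64(45.3), array([ 462.1, -201.3]), array([74.6, 80.2]), 6.2)
pink (559, np.float64(38.4), np.float64(43.6), array([ 456.9, -316.4]), array([79.2, 72.1]), 74.1)
hold (683, np.float64(57.2), np.float64(47.4), array([ 604.5, -390.9]), array([73.8, 68.8]), 11.2)
```

View pics/crop.png

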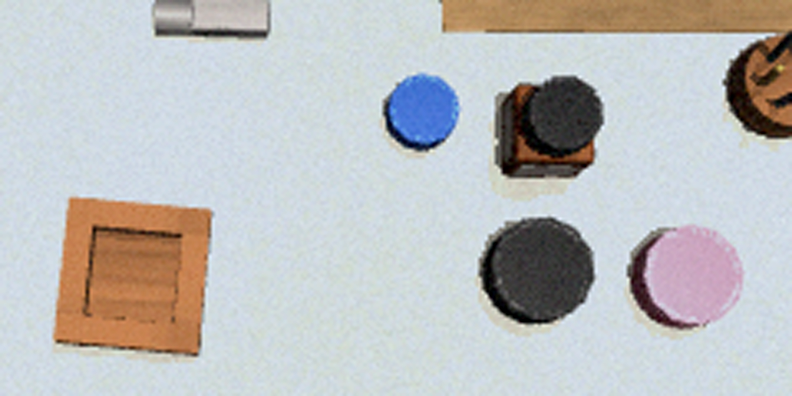

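Run:
```python
from h import *
A=[]
for n in('top','side'):
    P=pts(dict(np.load(f'pics/{n}0.npz'))).reshape(-1,3)
    c=np.array([565,-211.5]); m=(abs(P[:,:2]-c).max(1)<50)
    q=P[m&(P[:,2]>12)&(P[:,2]<78)]; A.append(q)
    rc=cv2.minAreaRect(q[:,:2].astype(np.float32)); print(n,len(q),rc)
q=np.vstack(A)
rc=cv2.minAreaRect(q[:,:2].astype(np.float32)); print(rc)
b=q[(q[:,2]<70)]
# coarse robust face fits: angle of lowest spread for -x face (top cam) and +y face (side cam)
for n,X,ax in(('top',A[0],0),('side',A[1],1)):
    X=X[(X[:,2]<68)]; best=[]
    for a in np.radians(np.arange(-45,45,1)):
        t=X[:,:2]@np.array([[np.cos(a),-np.sin(a)],[np.sin(a),np.cos(a)]])[:,ax]  # coordinate along body axis
        h=np.histogram(t,np.arange(t.min(),t.max()+3,3))[0]; best.append((np.sort(h)[-2:].sum()/len(t),np.degrees(a)))
    print(n,len(X),sorted(best)[-6:])
for yaw in range(-90,91,30):
  for p in([565,-211,200],[458.7,95.5,200]):
    o=(R.from_euler('z',yaw,degrees=True)*R.from_euler('x',180,degrees=True)).as_quat(); j=r.solve_ik(p,list(np.roll(o,1))); print(yaw,p[0],None if j is None else np.round(j,2))
```

```text
top 293 ((564.143310546875, -211.05532836914062), (57.43977355957031, 57.88100814819336), 88.18950653076172)
side 589 ((565.2286376953125, -206.39443969726562), (58.43862533569336, 58.81285858154297), 89.3100357055664)
((564.9751586914062, -208.36627197265625), (62.553558349609375, 58.976524353027344), 88.86395263671875)
top 160 [(np.float64(0.49375), np.float64(-7.0)), (np.float64(0.49375), np.float64(-3.0000000000000004)), (np.float64(0.5), np.float64(0.0)), (np.float64(0.50625), np.float64(-6.000000000000001)), (np.float64(0.50625), np.float64(-1.0)), (np.float64(0.5125), np.float64(-2.0))]
side 408 [(np.float64(0.7892156862745098), np.float64(-5.0)), (np.float64(0.7941176470588235), np.float64(2.0)), (np.float64(0.803921568627451), np.float64(-3.0000000000000004)), (np.float64(0.8063725490196079), np.float64(-4.0)), (np.float64(0.8063725490196079), np.float64(0.0)), (np.float64(0.8063725490196079), np.float64(1.0))]
-90 565 [-0.44  0.65  1.15  1.72 -0.64  1.2  -2.25]
-90 458.7 [ 0.5   0.4  -1.06  1.92  0.4   1.06  2.42]
-60 565 [ 0.15  0.42  0.17  1.67 -0.08  1.05 -2.28]
-60 458.7 [-1.21  0.35  1.18  2.03 -0.39  1.   -2.46]
-30 565 [ 0.23  0.42  0.06  1.67 -0.03  1.05 -1.8 ]
-30 458.7 [ 0.07  0.25 -0.47  1.95  0.14  0.97 -2.55]
0 565 [ 0.31  0.42 -0.05  1.66  0.03  1.06 -1.33]
0 458.7 [ 0.18  0.27 -0.6   1.94  0.18  0.98 -2.08]
30 565 [ 0.36  0.43 -0.13  1.65  0.06  1.06 -0.83]
30 458.7 [ 0.22  0.28 -0.65  1.94  0.2   0.99 -1.57]
60 565 [ 0.44  0.44 -0.24  1.65  0.12  1.07 -0.36]
60 458.7 [ 0.25  0.29 -0.69  1.93  0.22  0.99 -1.07]
90 565 [ 0.52  0.45 -0.36  1.64  0.17  1.08  0.11]
90 458.7 [ 0.27  0.3  -0.72  1.93  0.23  1.   -0.56]
```

```bash
cat >> h.py <<'E'
def O(yaw): return [float(x) for x in np.roll((R.from_euler('z',yaw,degrees=True)*R.from_euler('x',180,degrees=True)).as_quat(),1)]
def st(t=''):
    s=r.read_state(); e=Q(s['orientation'])*R.from_euler('x',-180,degrees=True)
    print(t,round(s['time'],2),np.round(s['tcp_pos'],1),'yaw',e.as_euler('ZYX',degrees=True).round(1),'F',np.round(s['contact_force'],1),'M',np.round(s['wrist_torque'],2),'g',round(s['grip_width'],1),s['finger_force'],'j7',round(s['joints'][6],2)); return s
E
python3 - <<'E'
from h import *
r.move_ptp([565.1,-211.5,190],O(28.5)); st('above')
r.move_linear([565.1,-211.5,89],120); st('at')
r.move_gripper(40); st('grip')
r.move_linear([565.1,-211.5,160],100); st('lift')
r.move_linear([458.7,95.5,160],200,O(25)); r.wait(0.3); st('over')
a=[]
for n in('top','side'):
    c=snap(n,n+'1'); a.append(cv2.convertScaleAbs(c['frame'][220:330,200:440,::-1] if n=='top' else c['frame'][160:350,250:490,::-1],alpha=1.7))
cv2.imwrite('pics/c1.png',cv2.resize(np.vstack(a),None,fx=2,fy=2))
E
```

```text
above 1.87 [ 564.5 -213.3  190.1] yaw [28.4  0.  -0. ] F [-0.3 -0.2  0.4] M [-0.02 -0.01 -0.  ] g 91.9 0.0 j7 -0.86
at 2.86 [ 565.6 -211.7   89.7] yaw [28.5 -0.1 -0.1] F [-0.1 -0.2  0.4] M [-0.01 -0.03  0.02] g 92.2 0.0 j7 -0.88
grip 3.57 [ 565.2 -211.7   89. ] yaw [28.5 -0.  -0. ] F [ 0.4 -1.2 -1.5] M [-0.1  -0.15  0.01] g 51.8 29.995382485503796 j7 -0.88
lift 4.42 [ 564.6 -211.3  159.3] yaw [28.5  0.   0. ] F [ 0.6  0.7 -2.2] M [-0.02  0.06  0.03] g 51.8 29.99358897039201 j7 -0.86
over 6.5 [458.8  95.2 160. ] yaw [25.  0. -0.] F [ 0.7 -0.1 -2.7] M [ 0.01 -0.01 -0.02] g 52.0 29.9937883488019 j7 -1.54
```

View pics/c1.png

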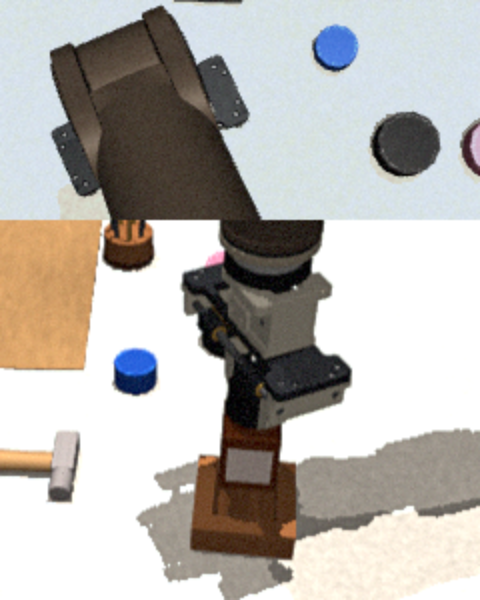

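The picture shows the bottle held upright at about (250,455) in the lower view, in line with the block under it. I'll lower it with force guarding.

Run:
```python
from h import *
print(r.move_linear([458.7,95.5,118],100,threshold=8)); s=st('entry')
if s['tcp_pos'][2]<119.5:
    print(r.move_linear([458.7,95.5,94],40,threshold=8)); r.wait(.2); st('down')
```

```text
False
entry 7.17 [458.8  95.6 118.2] yaw [25.  0.  0.] F [-0.3 -0.3 -2.1] M [ 0.02 -0.01  0.06] g 51.7 29.99361292429967 j7 -1.57
True
down 7.96 [458.7  95.1  94.4] yaw [25.  0. -0.] F [-0.7 -0.5  6.2] M [-0.12  0.21  0.07] g 51.8 29.999498361430597 j7 -1.58
```

Run:
```python
from h import *
print(r.move_linear([458.7,95.5,86.5],20,threshold=13)); r.wait(.2); st('pressed')
```

```text
True
pressed 8.48 [458.8  95.2  89.8] yaw [25.   0.1 -0. ] F [-1.9 -2.2 10.9] M [-0.13  0.51 -0.03] g 51.7 30.00198048481252 j7 -1.58
```

Run:
```python
from h import *
for y in (45,65,85,100):
    r.move_linear([458.7,95.2,89.2],20,O(y)); s=st(y)
    if abs(s['contact_force'][2])>60: break
```

```text
45 8.98 [460.   95.8  90. ] yaw [45.  -0.1 -0.1] F [-0.1  0.2 10.2] M [-0.    0.14  0.04] g 52.2 30.0019625222194 j7 -1.29
65 9.48 [460.   95.9  90.1] yaw [65.  -0.1 -0.1] F [ 0.5  0.3 10.2] M [0.06 0.02 0.04] g 51.6 30.002048408350674 j7 -0.99
85 9.98 [460.1  96.   90.1] yaw [85.  -0.1 -0.2] F [-0.1 -0.4 10.2] M [0.05 0.02 0.05] g 51.8 30.002202060859418 j7 -0.69
100 10.39 [459.9  95.9  90. ] yaw [100.   -0.   -0.1] F [ 0.   0.9 11.5] M [0.05 0.1  0.06] g 51.5 30.002187175123254 j7 -0.47
```

Run:
```python
from h import *
r.move_linear([459.5,95.5,108],60); r.wait(.2); st('lift10')
r.move_linear([459.5,95.5,185],100); r.wait(.5); st('lift')
c=snap('side','side2'); cv2.imwrite('pics/c2.png',cv2.resize(cv2.convertScaleAbs(c['frame'][130:350,250:490,::-1],alpha=1.7),None,fx=2.5,fy=2.5))
P=pts(c); b=np.array([459,95.5])
m=(np.hypot(*np.moveaxis(P[...,:2]-b,2,0))<50)&(P[...,2]>60)&(P[...,2]<122); p=P[m]; print(len(p),p[:,2].max(),p.mean(0)); 
n=p[p[:,2]>100]; print(len(n),n.mean(0)if len(n) else 0)
```

```text
lift10 11.06 [459.2  95.4 107.6] yaw [100.   0.   0.] F [-0.2 -0.2  0.7] M [ 0.02 -0.11 -0.04] g 51.8 29.999958405678626 j7 -0.45
lift 12.47 [459.5  95.5 184.9] yaw [100.  -0.   0.] F [1.1 0.4 0.7] M [ 0.01 -0.12  0.04] g 51.8 29.99992184661096 j7 -0.35
831 121.95199580083454 [460.33952311 109.1555155   88.02016789]
196 [460.13647424 103.4492405  112.49462131]
```

View pics/c2.png

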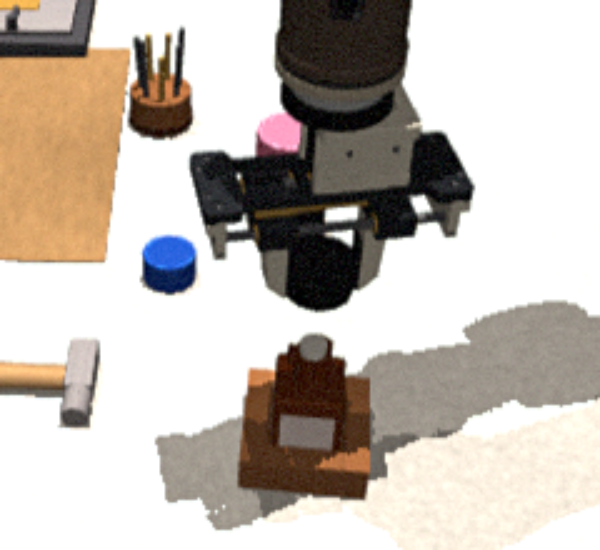

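The cap, at (320,270), is level in the fingers. The bottle stands upright in the block with its white disc bare at (315,347). The cap's lower edge is about 67 mm above the mouth.

```bash
python3 -c "
from h import *
r.wait(.3); st(); print(r.hand_in())"
```

```text
12.82 [459.5  95.5 185. ] yaw [100.   0.  -0.] F [ 0.9 -0.6 -0.6] M [-0.05 -0.11  0.04] g 51.6 29.99995143036358 j7 -0.35
the job is handed in; nothing more can be done
None
```

The job is handed in at 12.8 s on the robot clock, with no verdict returned: the bottle stands upright and down in the block, and the cap is off and held level about 67 mm above its mouth.

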